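# Bolt the cup carrier to its bench dock

### The arm

A 7-joint arm with a two-finger parallel gripper is mounted at the origin on a cart in front of the work surface, level with it; the furniture and walls round the work are solid. World frame = base frame: x ahead of the robot, y to its left, z up, the work surface at z = 0. Lengths are in mm, angles in rad, forces in N, time in s.
With the tool pointing down it reaches from about 400 to 850 mm from the base axis. Payload 4.4 kg.
Tool frame: the origin (TCP) lies midway between the tips of the shut fingers; the grasp point (between the pads) lies 19 mm behind it; z points along the fingers, y is the direction in which the jaws open and shut (so a half turn about z gives the same grasp; the last joint's range is limited). The gripper opens to 94 mm and grips with 3 to 60 N. Pads are 16 mm wide; open, the fingers measure 119 mm over their backs; the gripper's body (75 mm by 177 mm) begins 78 mm behind the grasp point.
Start: joints at [-1.218, 0.628, 0.038, 1.517, -0.027, 0.996, -0.02], TCP at [264.31, 593.851, 205.478] pointing down, gripper open.
Joint ranges: [-3.06, 3.06], [-0.37, 2.12], [-1.25, 1.32], [0.18, 2.47], [-1.1, 4.24], [0.23, 1.98], [-2.94, 2.94]. Speed limits (rad/s): [2.57, 2.57, 3.14, 3.14, 3.14, 3.14, 3.14].

### API

Orientations are given as a rotation vector (axis times angle).
In Python, from cell import ctrl gives the robot as it stands. Calls block until the motion is done:
- ctrl.move_to(position, orientation): joint-space move of the TCP to a pose.
- ctrl.move_l(position, ori=None, speed=150, f_stop=None): straight line of the TCP; ori=None keeps the orientation; speed is the mean speed in mm/s. With f_stop (N) it stops when the force on the tool has changed by that much, and returns True; else False.
- ctrl.set_joints(angles): joint-space move.
- ctrl.grip(opening, effort=None): opening from 0.0 (shut) to 1.0 (fully open); effort is the grip in N (None keeps the last); returns when the fingers have stopped.
- ctrl.pause(seconds).
- ctrl.solve_ik(position, orientation): joint angles nearest the present ones, or None.
- ctrl.observe(): the state.
- ctrl.capture(name): name is "scene" or "side" or "wrist"; returns the picture (420x560x3 uint8, red, green, blue); there is no depth.
- ctrl.calibration(name): a dict with "fovy" (degrees; the focal length in pixels is half the picture's height over the tangent of half this angle, whatever the lens; pixels are square), "cx", "cy" (the principal point, pixels), "distortion" ([k1, k2, p1, p2, k3] as OpenCV has them; the pictures are not rectified), "position" and "orientation" of the camera in the world; the wrist camera has in their place "hand_eye" (4x4, takes a point from camera to tool coordinates, whose origin is the TCP and whose axes are the flange's). Camera axes: x right, y up, looking along -z (the intrinsics and any distortion apply to the point x, -y, -z); pixel columns grow to the right and rows downward; lengths in mm; the calibration is good to about 2 mm. A picture is of the moment at which its call begins: read the wrist's pose just before it. calibration takes no time and is no camera call.
A pose or a line that the arm cannot do raises ctrl.MotionError and nothing moves.
- ctrl.sign_off(): hands the job in, once; it reports no verdict.
The state is a dict: "time_s": time; "joint_positions": joint angles; "joint_vel": joint speeds; "joint_efforts": joint torques, N m; "tool_pos": TCP position; "tool_rot": TCP orientation; "wrist_force": force on the tool from outside, world axes, zero at the start; "wrist_torque": the same for the moment, N m; "gripper_width": opening from 0.0 (shut) to 1.0 (fully open).
Only numpy, scipy, OpenCV 4.12 (cv2) and the standard library are available. Lean on these libraries where they do the work, as an engineer would, in place of code of your own. Each camera call takes 0.05 s, during which the arm holds its last target. There are 200 camera calls.

### The job

Lock the sample-cup carrier to its dock: press the long sprung catch bar down with one fingertip and keep it down while the other fingertip pushes the bolt's knob along until the bolt is fully home through the carrier's lug. Only then let go of the catch, so that it springs all the way up and locks the bolt. Nothing needs gripping: only press and push, lift nothing, and do not disturb the three cups or the marker.

Things in the scene. Friction and masses are not known exactly. Their poses are not given: they have to be found in the camera images.
- dock: Aluminium plate fixed to the bench, 160 (x) by 240 (y) by 8 mm. Origin: centre of its underside, z up. The bolt slides home along its +y; its +x points from the bolt across the catch bar to the cups. Along y run the bolt at x = -55 mm, the catch bar at x = 0, the row of cups at x = +49. Steel guides round the bolt reach 34 mm above the bench.
- catch_top (a point): Centre of the catch bar's top: dark ribbed steel bar, 26 mm wide (x), 125 long (y, -85 to +40 in the dock frame), top 50 mm above the bench when up. Goes straight down 8 mm on springs (2 N to start, 5 N fully down). A fingertip can slide along it while pressing. Its blade stands between the bolt's teeth: the bolt slides only with the bar 5 mm down; let up early, it catches (every 12 mm).
- bolt_knob (a point): Centre of the top of the bolt's knob: upright black paddle, 26 mm wide (x), 12 thick (y), from 38 to 67 mm above the bench, standing on the bolt (top 28 mm above the bench). Starts at y = -35 mm in the dock frame, moves with the bolt, is pushed on its flat -y face. The clear gap across (x) between knob and catch bar is 29 mm.
- lug (a point): Centre of the eye in the carrier's lug, a white plastic loop 34 mm wide (x), 14 thick (y), its top 37 mm above the bench, at x = -55, y = +85 mm in the dock frame. The bolt's end passes through it when home.
- bolt (a joint): Slide of the bolt, m: 0 = drawn back (start), 0.048 = fully home against its stop, through the lug. Moves along the dock's +y, friction about 1.5 N, stays where it is left.
- catch (a joint): Travel of the catch bar, m: 0 = up (bolt locked), 0.008 = fully pressed; the bolt is free to slide from 0.005.
- cup_a: Translucent plastic sample cup, 35 mm across the rim, 55 mm high, loose, upright in the -y (first) well of the carrier (a white block 22 mm high along the dock's far side); its rim is 63 mm above the bench. Origin: centre of its underside, z up. To be left alone.
- cup_b: Translucent plastic sample cup, 35 mm across the rim, 55 mm high, loose, upright in the middle well of the carrier (a white block 22 mm high along the dock's far side); its rim is 63 mm above the bench. Origin: centre of its underside, z up. To be left alone.
- cup_c: Translucent plastic sample cup, 35 mm across the rim, 55 mm high, loose, upright in the +y (last) well of the carrier (a white block 22 mm high along the dock's far side); its rim is 63 mm above the bench. Origin: centre of its underside, z up. To be left alone.
- marker: Marker pen with black cap, 138 mm long, 13 mm thick, loose on the bench beside the dock's -y end. Origin: centre of its underside. To be left alone.

How it is judged (in metres and radians):
On the way, in this order (a step that is already met when the one before it is completed fails the run):
1. the catch bar is pressed down at least 5 mm while the bolt is still drawn back (value of joint catch above 0.0048 m and value of joint bolt below 0.006 m), for 0.05 s.
2. the bolt is home with the catch bar still held down (value of joint catch above 0.004 m and value of joint bolt above 0.0455 m), for 0.05 s.
At the end, for the whole second after the job is handed in: The bolt is home (within 2.5 mm of its stop), the catch bar is up again (within 1.5 mm), and the cups and the marker stand within 10 mm of where they were, the cups upright within 0.2 rad (value of joint bolt above 0.0455 m and value of joint catch below 0.0015 m and velocity of joint bolt below 0.005 m/s and distance of each of cup_a, cup_b, cup_c, marker from where it was at the start of the episode below 0.01 m and angle between each of cup_a, cup_b, cup_c's own z axis and vertical below 0.2 rad); the robot touches nothing.
It fails at once if the catch bar is let up, or forced past, while the bolt is between its ends (value of joint bolt between 0.006 and 0.042 m and value of joint catch below 0.003 m).
It fails at once if a cup or the marker is moved or lifted more than 15 mm, or a cup tipped over (distance of any of cup_a, cup_b, cup_c, marker from where it was at the start of the episode above 0.015 m or angle between any of cup_a, cup_b, cup_c's own z axis and vertical above 0.5 rad).
It also fails if it takes over 35 s, if anything falls off the work surface, if the arm or the gripper's body presses on something with over 40 N, if the wrist force passes 120 N, or if a joint passes its speed limit or range.

## Working session

There is one attempt and no reset: what is moved stays moved. The work goes in short steps, each a Python script; the robot and the scene stay as the last script left them, time stands still between calls to the robot, and variables do not carry over. Pictures are saved under pics/ and viewed, about 8 in all and at most 12, crops included, and the job is handed in when it is done.

```bash
mkdir -p pics
python3 - <<'E'
from cell import ctrl
import cv2,numpy as np
ims=[]
for n in("scene","side","wrist"):
    im=ctrl.capture(n); cv2.imwrite(f"pics/{n}0.png",im[:,:,::-1]); print(n,ctrl.calibration(n))
s=ctrl.observe();print(s["time_s"],s["tool_pos"],s["tool_rot"],s["wrist_force"])
E
```

```text
scene {'fovy': 47.93054892112631, 'cx': 277.954395497237, 'cy': 208.73547152027766, 'distortion': array([-0.1626813,  0.       ,  0.       ,  0.       ,  0.       ]), 'position': array([ 171.29704762, -771.8391568 ,  443.50930525]), 'orientation': array([ 1.10122464, -0.27262608, -0.48164276])}
side {'fovy': 48.33583709952058, 'cx': 284.51536487202674, 'cy': 211.55349452450167, 'distortion': array([-0.12238488,  0.        ,  0.        ,  0.        ,  0.        ]), 'position': array([ 135.86012932, -804.3286596 ,  513.68522767]), 'orientation': array([ 1.05679824, -0.26662296, -0.49947906])}
wrist {'fovy': 63.84422114608807, 'cx': 281.6816861179633, 'cy': 209.52548455351933, 'distortion': array([0.02836145, 0.        , 0.        , 0.        , 0.        ]), 'hand_eye': array([[ 8.90071413e-04,  9.61186329e-01,  2.75898619e-01,
         7.97465067e+01],
       [ 9.99999331e-01, -1.05916943e-03,  4.63896343e-04,
         7.38411928e-01],
       [ 7.38114207e-04,  2.75898021e-01, -9.61186630e-01,
        -1.78288423e+02],
       [ 0.00000000e+00,  0.00000000e+00,  0.00000000e+00,
         1.00000000e+00]])}
0.15 [264.12044703 593.37705126 204.77604398] [-6.53069947e-01 -3.07268578e+00  2.22106222e-03] [0.14665183 0.16825554 0.40399471]
```

View pics/scene0.png

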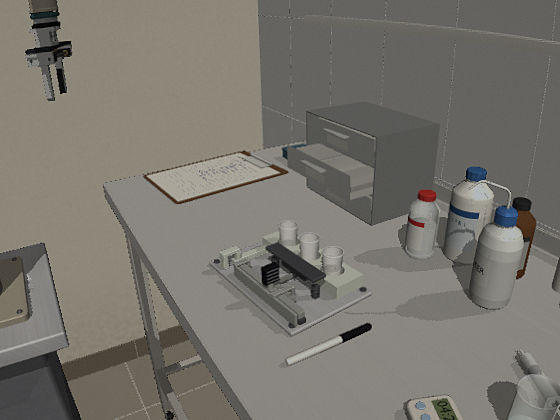

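View pics/side0.png

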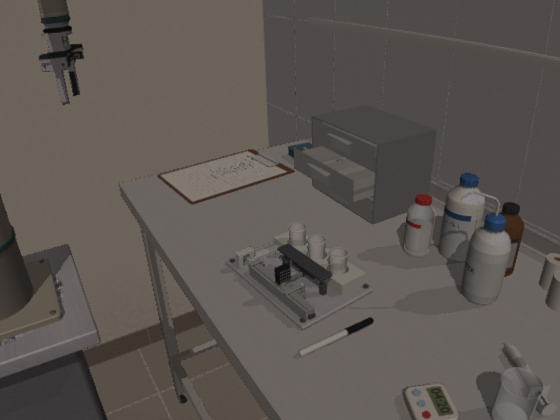

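The scene picture shows the dock with corners near (210,265), (290,328) and (370,292). The lug is at the far left (230,255), the knob at (270,273), the catch bar from (272,248) to (318,275), and the marker at (328,343). The side view agrees. Next I'll get a rough pose from these pixels and look from above.

```bash
cat > h.py <<'E'
import numpy as np,cv2
from scipy.spatial.transform import Rotation as R
from cell import ctrl
def cam(name,obs=None):
    c=ctrl.calibration(name); f=210/np.tan(np.radians(c["fovy"])/2)
    K=np.array([[f,0,c["cx"]],[0,f,c["cy"]],[0,0,1]])
    if name=="wrist":
        T=np.eye(4);T[:3,:3]=R.from_rotvec(obs["tool_rot"]).as_matrix();T[:3,3]=obs["tool_pos"]
        T=T@c["hand_eye"];Rm,p=T[:3,:3],T[:3,3]
    else: Rm,p=R.from_rotvec(c["orientation"]).as_matrix(),np.array(c["position"])
    return K,c["distortion"],Rm@np.diag([1,-1,-1]),p
def unproj(cm,px,z):
    K,d,Rm,p=cm
    q=cv2.undistortPoints(np.array(px,float).reshape(-1,1,2),K,d).reshape(-1,2)
    r=np.c_[q,np.ones(len(q))]@Rm.T
    return p+r*((np.broadcast_to(z,len(q))-p[2])/r[:,2])[:,None]
def proj(cm,X):
    K,d,Rm,p=cm
    return cv2.projectPoints(np.array(X,float).reshape(-1,3),cv2.Rodrigues(Rm.T)[0],-Rm.T@p,K,d)[0].reshape(-1,2)
def down(a): # tool z down, tool x axis along world angle a
    x=np.array([np.cos(a),np.sin(a),0]);z=np.array([0,0,-1.]);
    return R.from_matrix(np.c_[x,np.cross(z,x),z]).as_rotvec()
E
python3 - <<'E'
from h import *
c=cam("scene");print(unproj(c,[[210,265],[290,328],[370,292],[272,248],[318,275],[270,264]],[8,8,8,50,50,67]).round())
c=cam("side");print(unproj(c,[[228,270],[308,320],[371,288]],[8,8,8]).round())
E
```

```text
[[ 405. -113.    8.]
 [ 436. -327.    8.]
 [ 586. -320.    8.]
 [ 490. -183.   50.]
 [ 508. -289.   50.]
 [ 450. -247.   67.]]
[[ 400. -130.    8.]
 [ 450. -326.    8.]
 [ 588. -316.    8.]]
```

Run:
```python
from h import *
c=cam("scene");print(unproj(c,[[309,180],[376,221],[290,165],[348,200]],[0,0,0,60]).round())
a=np.radians(99)
print(ctrl.solve_ik([264,593,330],ctrl.observe()["tool_rot"]))
for z in (180,230,330):print(ctrl.solve_ik([495,-213,z],down(a)))
```

```text
[[ 769.  130.    0.]
 [ 762. -129.    0.]
 [ 785.  247.   -0.]
 [ 695. -118.   60.]]
[-1.2222261   0.53269709  0.04729576  1.33748203 -0.02512936  1.27343151
 -0.02212865]
[-0.01741816  0.560488    0.56673964  1.86797968 -0.39815586  0.82731866
  0.91138775]
[-0.0946197   0.51788033  0.68389253  1.81069604 -0.39377258  0.95308134
  0.91483134]
[-0.18095664  0.43640006  0.81027191  1.66115396 -0.33618529  1.18969501
  0.86646191]
```

Run:
```python
from h import *
s=ctrl.observe()
ctrl.move_l([264,593,330],speed=200)
ctrl.move_to([495,-213,230],down(np.radians(99)))
ctrl.pause(.3)
s=ctrl.observe();im=ctrl.capture("wrist");print(s["time_s"],s["tool_pos"],s["tool_rot"],s["wrist_force"])
np.savez("w1.npz",tool_pos=s["tool_pos"],tool_rot=s["tool_rot"])
cv2.imwrite("pics/w1.png",im[:,:,::-1])
```

```text
4.1917 [ 495.11257918 -212.82924861  230.01513815] [2.03981924e+00 2.38926905e+00 9.79654422e-05] [-0.64328884 -0.76350361 -0.35145018]
```

View pics/w1.png

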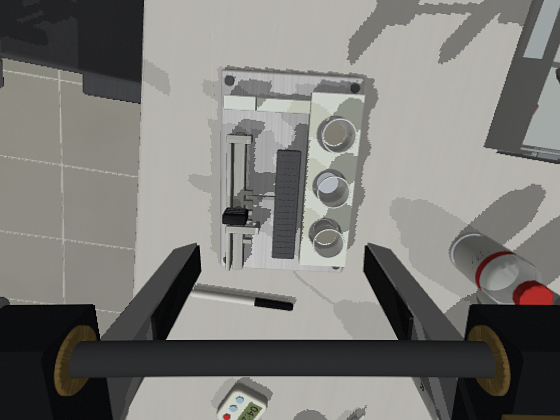

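Wrist view from above:
- The plate corners are at (222,67), (364,74) and (220,270).
- The bar's top face has corners at (277,150), (301,150), (296,259) and (273,259).
- The knob is at about (236,216), and the marker lies below the plate at (245,299).

I'll fit the dock pose and overlay the model on an enlarged crop.

```bash
cat > fit.py <<'E'
from h import *
from scipy.optimize import least_squares
def dock(p,X):
    c,s=np.cos(p[2]),np.sin(p[2]);X=np.array(X,float)
    return np.c_[p[0]+c*X[:,0]-s*X[:,1],p[1]+s*X[:,0]+c*X[:,1],X[:,2]]
M=dict(plate=[[-80,120,8],[80,120,8],[80,-120,8],[-80,-120,8]],bar=[[-13,40,50],[13,40,50],[13,-85,50],[-13,-85,50]],
 knob=[[-68,-29,67],[-42,-29,67],[-42,-41,67],[-68,-41,67]])
def fit(cm,X,px,p0=(495,-213,.15)):
    r=least_squares(lambda p:(proj(cm,dock(p,X))-px).ravel(),p0,x_scale=[1,1,.01]);return r.x,r.fun.reshape(-1,2)
E
python3 - <<'E'
from fit import *
cm=cam("wrist",np.load("w1.npz"))
X=M["plate"][:2]+M["plate"][3:]+M["bar"]
px=np.array([[222,67],[364,74],[220,270],[277,150],[301,150],[296,259],[273,259]],float)
p,r=fit(cm,X,px);print(p,np.degrees(p[2]));print(r.round(1))
im=cv2.imread("pics/w1.png");S=3;x0,y0=205,60
b=cv2.resize(im[y0:y0+220,x0:x0+180],None,fx=S,fy=S,interpolation=cv2.INTER_CUBIC)
b=cv2.copyMakeBorder(b[:600],0,0,0,0,0)
for k,c in zip(M,[(0,0,255),(0,255,0),(255,0,255)]):
    q=((proj(cm,dock(p,M[k]))-[x0,y0]+.5)*S).astype(int);cv2.polylines(b,[q],True,c,1)
cv2.imwrite("pics/ov1.png",b)
E
```

```text
[ 5.02062874e+02 -2.08430438e+02  1.14104158e-01] 6.537686691839054
[[-2.3  1.4]
 [ 0.9  1.3]
 [ 1.1 -2.2]
 [ 0.3 -1. ]
 [ 1.   0.1]
 [-0.6  0.4]
 [-0.1 -0.5]]
```

View pics/ov1.png

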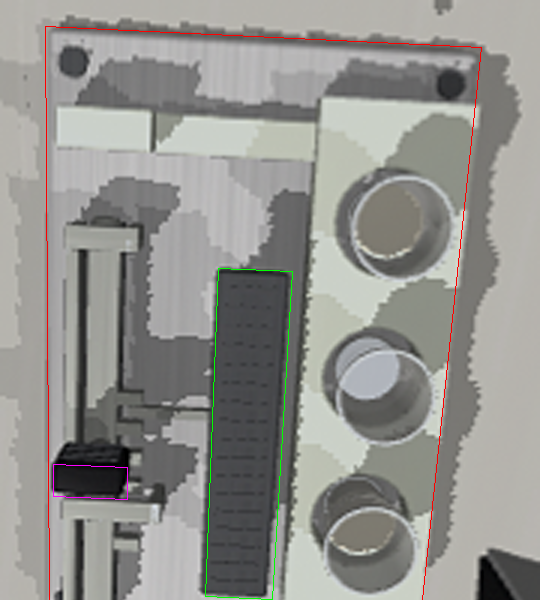

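The overlay fits to within 1–2 mm at the plate, bar and knob. I'll spread the fingers to about 55 mm between centres and go down behind the knob to just above the bar.

```bash
cat >> fit.py <<'E'
P=np.array([502.06,-208.43,.1141])
def tp(x,y,z): return dock(P,[[x,y,z]])[0]
ORI=down(P[2]+np.pi/2)
E
python3 - <<'E'
from fit import *
ctrl.grip(.447)
ctrl.move_to(tp(-27.5,-55,110),ORI)
print(ctrl.move_l(tp(-27.5,-55,54),speed=60,f_stop=4))
ctrl.pause(.2)
s=ctrl.observe();print(s["time_s"],s["tool_pos"],s["wrist_force"],s["gripper_width"],tp(-27.5,-55,54))
np.savez("w2.npz",tool_pos=s["tool_pos"],tool_rot=s["tool_rot"])
im=ctrl.capture("wrist");cv2.imwrite("pics/w2.png",im[:,:,::-1])
E
```

```text
False
7.0417 [ 481.2054509  -266.3022958    54.31552377] [ 0.71218294  0.51175119 -0.00164809] 0.44530834380889006 [ 481.00070679 -266.2033171    54.        ]
```

View pics/w2.png

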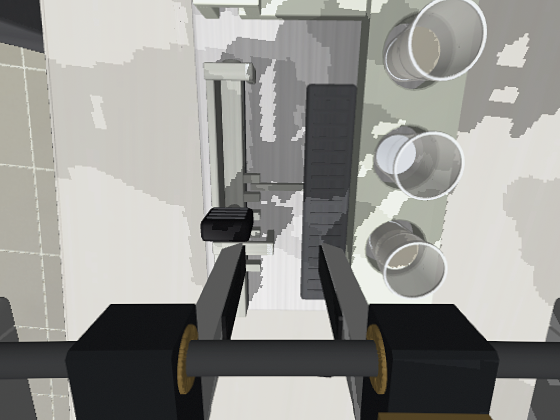

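The left fingertip, near (230,247), sits just behind the knob, which spans columns 202–253. The right tip, near (332,247), is over the bar, which spans columns 303–352. Both are well placed, so I'll press down in steps and read the force.

Run:
```python
from fit import *
for z in (51,49,47,45,43.5,42.7):
    ctrl.move_l(tp(-27.5,-55,z),speed=40,f_stop=12); ctrl.pause(.15)
    s=ctrl.observe();print(z,s["time_s"].__round__(2),s["tool_pos"].round(2),s["wrist_force"].round(2))
```

```text
51 7.49 [ 480.99 -266.21   50.96] [ 0.09 -0.1  -0.02]
49 7.89 [ 481.18 -266.43   49.2 ] [0.86 0.13 1.79]
47 8.29 [ 481.12 -266.44   47.09] [ 0.6  -0.65  2.94]
45 8.69 [ 481.15 -266.43   45.1 ] [ 1.04 -0.29  4.03]
43.5 9.09 [ 481.15 -266.42   43.59] [ 0.78 -1.38  4.55]
42.7 9.49 [ 481.14 -266.43   42.79] [ 1.29 -1.21  5.62]
```

Contact was at z = 50, and the bar is now about 7.2 mm down, with forces matching the spring. Next I'll push along +y until the stop.

Run:
```python
from fit import *
d=np.array([-np.sin(P[2]),np.cos(P[2])])
def st(t):
    s=ctrl.observe();print(t,round(s["time_s"],2),"y=%.2f"%((s["tool_pos"][:2]-P[:2])@d),s["tool_pos"].round(2),s["wrist_force"].round(2))
for y in (-48,-40,-25,-10,-4):
    print(ctrl.move_l(tp(-27.5,y,42.7),speed=35,f_stop=18)); st(y)
print(ctrl.move_l(tp(-27.5,6,42.7),speed=15,f_stop=12)); st("end")
ctrl.pause(.3); st("hold")
s=ctrl.observe();np.savez("w3.npz",tool_pos=s["tool_pos"],tool_rot=s["tool_rot"])
cv2.imwrite("pics/w3.png",ctrl.capture("wrist")[:,:,::-1])
```

```text
False
-48 9.84 y=-48.47 [ 480.13 -259.73   42.91] [ 0.23 -2.78  4.82]
False
-40 10.22 y=-40.38 [ 479.29 -251.69   42.93] [ 1.62 -3.05  5.91]
False
-25 10.79 y=-25.34 [ 477.67 -236.73   42.92] [ 0.73 -3.22  6.71]
False
-10 11.37 y=-10.28 [ 476.08 -221.76   42.93] [ 1.82 -3.01  4.82]
False
-4 11.69 y=-4.22 [ 475.32 -215.74   42.89] [ 0.92 -3.75  6.07]
True
end 12.18 y=-2.57 [ 475.15 -214.1    43.23] [-0.83  0.5   3.47]
hold 12.48 y=-2.95 [ 475.38 -214.45   43.42] [-0.84  2.75  3.35]
```

View pics/w3.png

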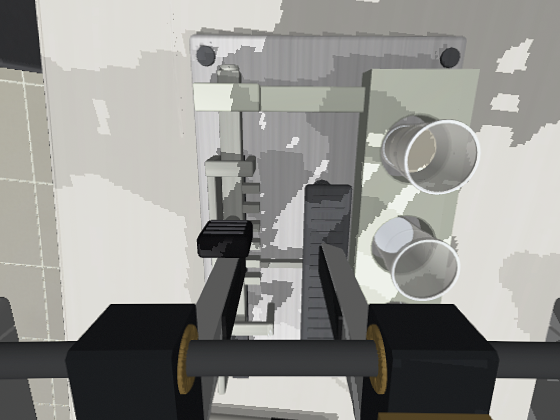

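The picture shows the bolt's end through the lug at (228,75) and the knob at (225,240). The stop came at y ≈ -2.6, against -1 expected, so I'll measure the knob and push again harder, still pressing.

Run:
```python
from fit import *
d=np.array([-np.sin(P[2]),np.cos(P[2])])
def st(t):
    s=ctrl.observe();print(t,round(s["time_s"],2),"y=%.2f"%((s["tool_pos"][:2]-P[:2])@d),s["tool_pos"].round(2),s["wrist_force"].round(2))
st(0)
print(ctrl.move_l(tp(-27.5,-2.9,42.7),speed=15,f_stop=20)); st("press")
print(ctrl.move_l(tp(-27.5,6,42.7),speed=15,f_stop=25)); st("end")
ctrl.pause(.2);st("hold")
for f,px in (("w2",[[203,239],[249,241]]),("w3",[[199,256],[244,257]])):
    cm=cam("wrist",np.load(f+".npz"));q=unproj(cm,px,67);print(f,((q[:,:2]-P[:2])@d).round(1))
```

```text
0 12.53 y=-3.35 [ 475.53 -214.84   43.5 ] [-1.25  3.22  4.71]
False
press 12.87 y=-3.55 [ 475.62 -215.04   42.96] [0.54 0.47 5.66]
False
end 13.61 y=-2.69 [ 475.47 -214.19   43.68] [  2.16 -13.95  -4.2 ]
hold 13.81 y=-2.66 [ 475.49 -214.15   43.7 ] [  1.63 -14.32  -4.01]
w2 [-38.1 -39.2]
w3 [9.7 9.1]
```

There is a hard stop at 14 N, and the knob has moved 48 mm by image (-38.6 to +9.4), with the catch still about 6 mm down. I'll back off the knob, then release straight up.

Run:
```python
from fit import *
ctrl.move_l(tp(-27.5,-7,43),speed=30); ctrl.pause(.1)
ctrl.move_l(tp(-27.5,-7,130),speed=70)
ctrl.move_l(tp(-27.5,-40,200),speed=120); ctrl.pause(.3)
s=ctrl.observe();print(s["time_s"],s["wrist_force"].round(2))
im=ctrl.capture("wrist");cv2.imwrite("pics/w4.png",im[:,:,::-1])
cm=cam("wrist",s);b=im[:,:,::-1].copy()
M["knob"]=[[x,y+48,z] for x,y,z in M["knob"]]
for k,z,c in (("plate",0,(0,0,255)),("bar",0,(0,255,0)),("bar",-8,(255,255,0)),("knob",0,(255,0,255))):
    cv2.polylines(b,[(proj(cm,dock(P,np.array(M[k])+[0,0,z]))*16).astype(int)],True,c,1,cv2.LINE_AA,4)
cv2.imwrite("pics/ov4.png",cv2.resize(b[40:330,160:440],None,fx=2,fy=2))
```

```text
16.975 [-0.98  0.71  0.19]
```

View pics/ov4.png

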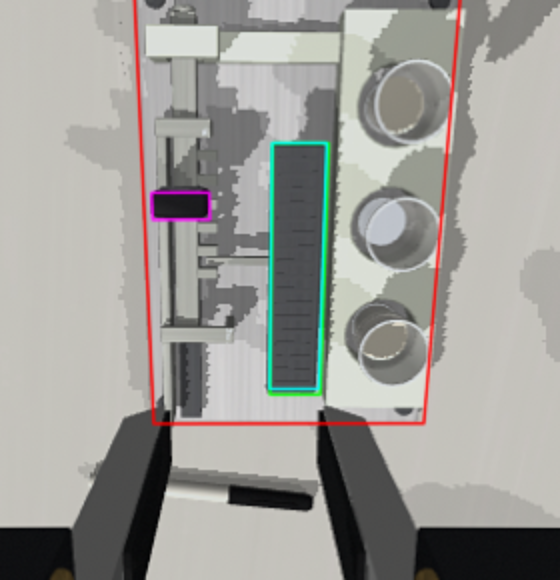

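The knob sits exactly on the home outline, the bolt's end is through the lug, and the cups and marker look undisturbed. Bar height is hard to judge from above, so I'll compare the fixed cameras before and after: 8 mm down would be about 4 px.

Run:
```python
from fit import *
for n in ("scene","side"):
    a=cv2.imread(f"pics/{n}0.png");im=ctrl.capture(n)[:,:,::-1].copy();cv2.imwrite(f"pics/{n}1.png",im)
    cm=cam(n)
    print(n,"8mm ->",(proj(cm,tp(0,-50,42))-proj(cm,tp(0,-50,50))).round(1))
    for nm,X in (("bar",tp(0,-60,50)),("plate",tp(70,-110,8)),("cup_a",tp(49,-60,55)),("cup_b",tp(49,0,55)),("cup_c",tp(49,50,55)),("marker",unproj(cm,[[350,334]] if n=="scene" else [[350,332]],6)[0])):
        x,y=proj(cm,X)[0].round().astype(int);h=11
        t=a[y-h:y+h,x-h:x+h];w=im[y-h-8:y+h+8,x-h-8:x+h+8]
        _,v,_,l=cv2.minMaxLoc(cv2.matchTemplate(w,t,cv2.TM_CCOEFF_NORMED));print(nm,(x,y),np.array(l)-8,round(v,3))
A=[cv2.resize(cv2.imread(f"pics/scene{i}.png")[215:335,200:380],None,fx=2.2*2,fy=2.2*2,interpolation=cv2.INTER_CUBIC)[:,:] for i in (0,1)]
cv2.imwrite("pics/cmp.png",cv2.resize(np.hstack(A),(800,267)))
```

```text
scene 8mm -> [[-0.   4.4]]
bar (np.int64(311), np.int64(269)) [0 0] 0.999
plate (np.int64(365), np.int64(289)) [0 0] 0.996
cup_a (np.int64(334), np.int64(255)) [0 0] 0.995
cup_b (np.int64(310), np.int64(240)) [0 0] 0.798
cup_c (np.int64(291), np.int64(229)) [0 0] 0.712
marker (np.int64(350), np.int64(334)) [0 0] 0.999
side 8mm -> [[-0.   3.8]]
bar (np.int64(318), np.int64(269)) [0 0] 0.998
plate (np.int64(367), np.int64(287)) [0 0] 0.994
cup_a (np.int64(339), np.int64(257)) [0 0] 0.995
cup_b (np.int64(317), np.int64(243)) [0 0] 0.846
cup_c (np.int64(300), np.int64(232)) [0 1] 0.696
marker (np.int64(350), np.int64(332)) [0 0] 0.999
```

View pics/cmp.png

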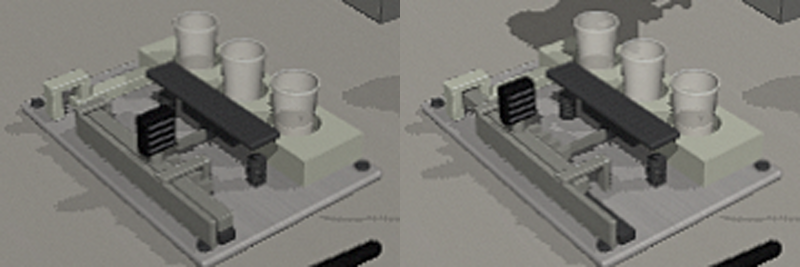

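The before and after pictures agree. The bar is fully up (0 px shift, where 8 mm would show as 4 px), the knob is home, and the cups and marker haven't moved. The lower cup scores come from the arm's shadow.

```bash
python3 -c "
from cell import ctrl
ctrl.sign_off();print(ctrl.observe()['time_s'])"
```

```text
the job is handed in; nothing more can be done
the job is handed in; nothing more can be done
```

The carrier is locked to its dock, and I handed the job in at about 17 s on the robot's clock, against the 35 s limit. The hand-in reports no verdict.

**What I did:** I found the dock with the wrist camera and spread the fingers about 55 mm apart. One fingertip pressed the catch bar about 7 mm down, with contact at z = 50 and a force of about 5 N. The other pushed the knob to its stop; I then backed off and let the bar up.

**Checks that agreed:**
- **Bolt:** the knob moved 48 mm by the wrist images, and its end shows through the lug. A second push met a hard stop at about 14 N.
- **Catch bar:** it was still about 6 mm down at that stop, judged from the tool height. Afterwards it showed no shift in either fixed camera, where 8 mm would be about 4 px.
- **Cups and marker:** they shifted by no more than 1 px.
- **Robot:** it was clear of everything at the end.

**Checks that disagreed:**
- **First push:** it stopped about 1.6 mm short of the position I expected. The second push stopped at the same place, so I put this down to calibration error.
- **Cups B and C:** their image matches were weaker (0.70–0.85), probably because of the arm's shadow. They look unmoved in the pictures.

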